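# Open the screw jar in the tilted stand

## Robot

A 6-joint arm with a two-finger parallel gripper is mounted at the origin on a cart in front of the work surface, level with it; the furniture and walls round the work are solid. World frame = base frame: x ahead of the robot, y to its left, z up, the work surface at z = 0. Lengths are in m, angles in rad, forces in N, time in s.
With the tool pointing down it reaches from about 0.35 to 0.85 m from the base axis. Payload 8.1 kg.
Tool frame: the origin (TCP) lies between the finger pads; the fingertips stand 14 mm ahead of it and the grasp point (between the pads) lies 5 mm behind it (robot.tip_reach is the z of the fingertips in the tool frame, in m); z points along the fingers, y is the line along which they close (so a half turn about z gives the same grasp; the last joint's range is limited). The gripper opens to 93 mm and grips with 3 to 60 N. Pads are 15 mm wide; open, the fingers measure 128 mm over their backs; the gripper's body (75 mm by 188 mm) begins 65 mm behind the grasp point.
Start: joints at [-1.238, 0.13, 1.488, -0, 1.523, -0.085], TCP at [0.243, -0.548, 0.233] pointing down, gripper open.
Joint ranges: [-2.96, 2.96], [-0.89, 2.26], [0.02, 2.5], [-1.34, 4.48], [0, 2.73], [-2.66, 2.66]. Speed limits (rad/s): [2.39, 2.39, 2.79, 3.14, 3.14, 3.14].

## Interface

Orientations are given as a rotation vector (axis times angle).
In Python, from plant import robot gives the robot as it stands. The module is installed in compiled form; this text tells all that it offers.
- The arm moves only by the shell command python3 -m handwheel 'ROWS' [FORCE]. ROWS is JSON, a list of rows, each a list of 7 numbers: the closure, from -1 (fully open) to 1 (shut), then the shift along the tool's x, y, z each as a share of 100 cm, from -1 to 1, then the turn, a rotation vector about the tool's x, y, z each as a share of 180 degrees, from -1 to 1. In form: [[grip, tx, ty, tz, rx, ry, rz], ...]. A call has 1 to 20 rows; each row is the pose to reach, as a shift and turn from the pose commanded when the call began, along the tool's axes at that moment, turning the shorter way round; what a row does not reach only later rows make up. A row lasts 1/8 s, in which the tool goes at most 62.5 mm and 10.7 degrees, less where a joint would pass 70% of its speed; a pose out of reach is approached as far as the arm can. A call with a number of a shift or a turn outside -1 to 1 is refused whole. A call with a gripper value outside its range is refused whole. The fingers move at their own pace and stop on an object; FORCE is the grip in N (left out, the last holds). Time passes only in rows, so rows that repeat a pose let the fingers close. It gives the time, the measured TCP pose, the force, the opening and the grip force at its end, in the units of the state.
- robot.read_state(): the state, without advancing time (a new reading comes with each control period).
- robot.read_camera(name): name is "scene" or "top" or "wrist"; returns a dict with "frame" (420x560x3 uint8, red, green, blue), "fx", "fy", "cx", "cy" (pixels), "rvec" (rotation vector, rad) and "tvec" (3), from world to camera coordinates, as OpenCV has them; the wrist camera has in their place "T_tool_cam" (4x4, takes a point from camera to tool coordinates, whose origin is the TCP and whose axes are the flange's). Camera axes: x right, y down, z forward; pixel columns grow to the right and rows downward; lengths in m; the calibration is good to about 2 mm. The wrist camera is an equidistant fisheye: a pixel r from the principal point sees the ray r / f radians off the axis. A picture is of the moment at which its call begins: read the wrist's pose just before it. There is no depth.
- robot.close_job(): hands the job in; it is judged then, once.
Trained networks look in a picture, given as the dict that the camera call returned (one of the last four; its "shot" number tells which), for a name from the list of things; names that differ only in an ending like _2 or _b are one class to them, and where a whole thing is asked for, a point or a joint stands for the part that bears it (a point fixed in the world has none). Each returns a list of dicts, best first, with "conf" (0 to 1); they miss things now and then, are a little off and sometimes report something else, mostly with a low value. They report only what shows in the picture. A call takes as long as a camera call. They do not tell look-alikes from the thing itself.
- robot.regions_of(picture, name): "mask" (420x560 bool, what is visible of it) and "rect" ([left, top, right, bottom] in pixels, round what is visible of it).
The state is a dict: "t": time; "q": joint angles; "dq": joint speeds; "joint_torque": joint torques, N m; "tool_pos": TCP position; "orientation": TCP orientation; "force": force on the tool from outside, world axes, zero at the start; "wrist_torque": the same for the moment, N m; "opening": finger opening in m; "gripper_force": force on a finger pad.
Only numpy, scipy, OpenCV 4.12 (cv2) and the standard library are available. Lean on these libraries where they do the work, as an engineer would, in place of code of your own. Each camera call takes 0.05 s, during which the arm holds its last target. There are 200 camera calls.

## Task

Unscrew the round steel lid from the white jar that leans in the wooden stand, turning it anticlockwise with repeated twists until it is loose, and lift it off. Lay the lid right way up in the middle of the round wooden dish without dropping it, and let go. Do not knock the other things about.

Things in the scene. Friction and masses are not known exactly. Their poses are not given: they have to be found in the camera images.
- stand: wooden stand, foot 150 mm (x) by 116 mm (y), fixed to the worktop; origin on the worktop under it, z up. It holds a fixed white stoneware jar (78 mm diameter) whose axis leans 25 degrees from vertical toward the stand's own -x. The stand's yaw varies.
- jar_mouth (a point): centre of the top face of the jar's neck (neck 41 mm diameter, inside the lid while it is on); z points out of the jar along its leaning axis. Screwed tight, the lid's underside is 16 mm below this point on the axis and its top face 22 mm above it. The jar's shoulder begins 2 mm below the lid's skirt and widens from 42 mm there to 78 mm, 24 mm farther down.
- lid: loose round steel screw lid with a ribbed rim, 60 mm diameter, 38 mm high, about 0.09 kg; origin at the centre of its open underside, z out of its closed top. Starts screwed tight on the jar.
- lid_grip (a point): point on the lid's axis 27 mm above its underside, 11 mm below its top face: a good height to grip; axes as the lid's
- thread (a joint): how far the lid is unscrewed, in rad: 0 tight, grows when the lid turns anticlockwise seen from above its top. Needs about 0.25 N m all the way; the lid climbs 0.8 mm a rad, is held captive until about 4.7 (turn it to about 5 to be sure), then lifts straight off along the axis; the turn ends at 5.3. Stays where it is left when the lid is let go; only the lid turns it.
- dish: loose round dish of turned wood, 150 mm diameter, flat floor 8 mm above its underside, rounded rim 13.5 mm high and 132 mm clear inside, about 0.35 kg; origin at the centre of its underside. Stands to the right or the left of the stand. (The worktop beside the black hob plate lies 5.5 mm lower than the plate.)
- carton: bystander: drink carton 67 x 100 x 182 mm high, on the opposite side from the dish; origin centre of underside
- spice_dark: bystander: spice jar with black cap, 41 mm diameter, 105 mm high, close beside the stand, on one side; origin centre of underside
- spice_white: bystander: spice jar with white cap, 46 mm diameter, 97 mm high, behind the stand to its right; origin centre of underside
- soy: bystander: dark bottle, 60 mm diameter, 182 mm high, close beside the stand, on the other side; about as tall as the lid on the jar; origin centre of underside (fixed)
- tin: bystander: food tin, 75 mm diameter, 110 mm high, behind the stand; origin centre of underside (fixed)
- mug: bystander: white mug 90 x 127 x 99 mm high, back right; origin centre of underside (fixed)
- honey: bystander: glass jar with a grey lid, 71 mm diameter, 110 mm high, upright, back left; origin centre of underside (fixed)
- lemon: bystander: lemon 71 x 53 x 51 mm high, in front; origin centre of underside (fixed)
There are look-alikes about, which are no part of the job. Several things have the shape of the lid; the one meant has the colours described above.

How it is judged:
By the outcome, as a careful person would: the job done as asked, in the order asked, and still so for the second after the job is handed in, with the robot touching nothing.
It also fails if it takes over 64 s, if anything falls off the work surface, if the arm or the gripper's body presses on something with over 40 N, if the wrist force passes 120 N, or if a joint passes its speed limit or range.

## Working session

There is one attempt and no reset: what is moved stays moved. The work goes in short steps, Python scripts to look and compute and a shell command to move; the robot and the scene stay as the last step left them, time stands still between calls to the robot, and variables do not carry over. Pictures are saved under pics/ and viewed, at most 10 in all, crops included, and the job is handed in when it is done.

```bash
mkdir -p pics
cat > h.py <<'E'
import numpy as np, cv2
from scipy.spatial.transform import Rotation as R
from plant import robot
def cam(n):
    p=robot.read_camera(n); return p
def ray(p,u,v):
    Rm=R.from_rotvec(np.ravel(p['rvec'])).as_matrix(); t=np.ravel(p['tvec'])
    d=Rm.T@np.array([(u-p['cx'])/p['fx'],(v-p['cy'])/p['fy'],1]); return -Rm.T@t, d/np.linalg.norm(d)
def onz(p,u,v,z):
    o,d=ray(p,u,v); return o+d*(z-o[2])/d[2]
def proj(p,X):
    X=np.atleast_2d(X).astype(float)
    Rm=R.from_rotvec(np.ravel(p['rvec'])).as_matrix(); c=X@Rm.T+np.ravel(p['tvec'])
    return np.c_[p['fx']*c[:,0]/c[:,2]+p['cx'],p['fy']*c[:,1]/c[:,2]+p['cy']]
E
python3 - <<'E'
from h import *
im=[]
for n in('scene','top'):
    p=cam(n); im.append(p['frame'])
    print(n,p['fx'],p['cx'],p['cy'],'cam',ray(p,280,210))
    for k in('lid','stand','dish','carton','soy','spice_dark','spice_white','tin','lemon','honey'):
        for r in robot.regions_of(p,k)[:4]:
            if r['conf']>.25:
                ys,xs=np.nonzero(r['mask']);print(k,round(r['conf'],2),np.round(r['rect']),'c',xs.mean().round(),ys.mean().round(),len(xs))
    cv2.imwrite(f'pics/{n}.png',cv2.resize(p['frame'][:,:,::-1],(800,600)))
print(robot.read_state()['orientation'],robot.tip_reach)
E
```

```text
scene 471.02746219573686 281.024169838901 206.1397863268083 cam (array([-0.26967716,  1.01763311,  0.79396916]), array([ 0.56299506, -0.68376489, -0.46422208]))
lid 0.78 [326. 221. 344. 242.] c 334.0 232.0 322
lid 0.69 [276. 188. 299. 211.] c 289.0 199.0 357
stand 0.81 [254. 203. 307. 258.] c 280.0 231.0 1949
stand 0.65 [276. 188. 298. 212.] c 289.0 199.0 396
stand 0.52 [232. 198. 253. 240.] c 242.0 221.0 580
dish 0.62 [341. 206. 386. 232.] c 362.0 217.0 732
dish 0.27 [254. 203. 306. 258.] c 280.0 230.0 2040
carton 0.83 [220. 236. 264. 310.] c 242.0 272.0 2666
soy 0.86 [233. 197. 252. 241.] c 242.0 220.0 611
spice_dark 0.8 [301. 204. 318. 232.] c 309.0 216.0 388
spice_dark 0.49 [234. 197. 253. 242.] c 242.0 220.0 526
spice_white 0.45 [236. 193. 255. 232.] c 250.0 209.0 319
tin 0.56 [232. 194. 254. 232.] c 249.0 208.0 259
lemon 0.52 [312. 242. 336. 265.] c 323.0 253.0 268
honey 0.88 [179. 248. 212. 296.] c 196.0 272.0 1232
top 469.8158809163654 282.697705428674 207.37943991476797 cam (array([ 0.30123087, -0.0150725 ,  1.43689509]), array([ 0.17786145,  0.00275055, -0.9840517 ]))
lid 0.73 [252. 206. 278. 228.] c 265.0 218.0 422
lid 0.65 [312. 239. 330. 260.] c 319.0 248.0 321
stand 0.59 [251. 186. 296. 243.] c 274.0 211.0 1271
stand 0.38 [257. 194. 284. 226.] c 273.0 205.0 370
dish 0.96 [356. 221. 404. 274.] c 379.0 246.0 1918
carton 0.88 [152. 234. 197. 259.] c 175.0 245.0 1129
carton 0.26 [224. 179. 245. 203.] c 234.0 191.0 406
soy 0.56 [224. 180. 246. 206.] c 234.0 192.0 479
spice_dark 0.6 [305. 207. 320. 228.] c 313.0 215.0 219
spice_white 0.56 [302. 178. 317. 198.] c 310.0 189.0 278
lemon 0.71 [266. 256. 287. 275.] c 276.0 264.0 301
honey 0.85 [146. 190. 179. 222.] c 163.0 205.0 700
[3.07329263e+00 6.51514494e-01 1.46304634e-05] 0.014
```

View pics/scene.png

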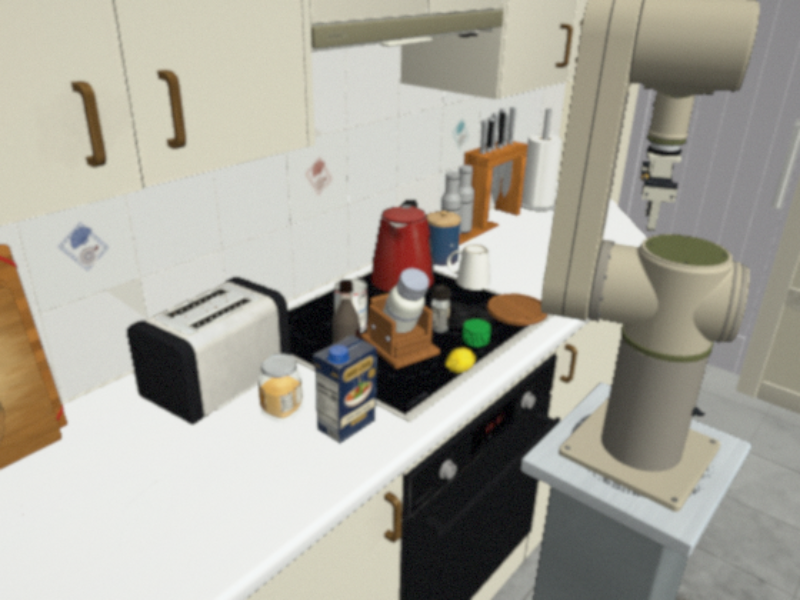

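View pics/top.png

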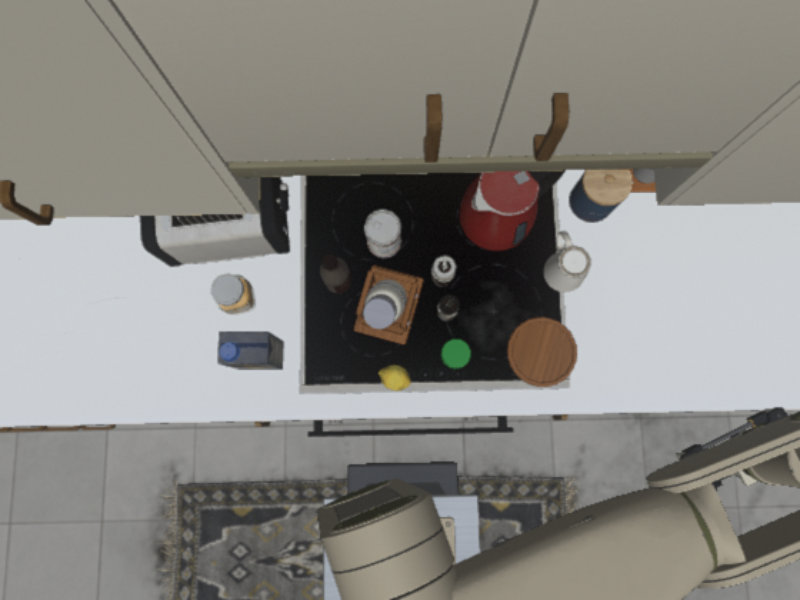

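The lid is wanted at scene (289,199) / top (265,218): a steel-grey cap on the leaning jar. Possible confusions are the green lid at scene (334,232) / top (319,248), the honey jar's grey lid at top (163,205), and the spice caps. The dish is at top (379,246). I'll check this in one crop and triangulate.

```bash
cat >> h.py <<'E'
def axis(yaw): return np.array([-np.sin(np.radians(25))*np.cos(yaw),-np.sin(np.radians(25))*np.sin(yaw),np.cos(np.radians(25))])
def cyl(c,a,r,h0,h1,n=48):
    e=np.cross(a,[0,1,0]);e/=np.linalg.norm(e);f=np.cross(a,e);t=np.linspace(0,2*np.pi,n)
    k=r*(np.outer(np.cos(t),e)+np.outer(np.sin(t),f)); return np.r_[c+a*h0+k,c+a*h1+k]
def hullc(uv):
    m=cv2.moments(cv2.convexHull(uv.astype(np.float32)));return np.array([m['m10'],m['m01']])/m['m00']
E
python3 - <<'E'
from h import *
from scipy.optimize import least_squares
ps=[cam('scene'),cam('top')]
obs=[]
for p,c in zip(ps,((289,199),(265,218))):
    L=robot.regions_of(p,'lid'); 
    best=min(L,key=lambda r:np.hypot(*(np.array(np.nonzero(r['mask']))[::-1].mean(1)-c)))
    m=best['mask'];ys,xs=np.nonzero(m);obs.append((xs.mean()+0.,ys.mean()));print(obs[-1])
# yaw from foot
top=ps[1]
c800=np.array([[370,267],[422,283],[408,343],[357,330]])*.7
P=np.array([onz(top,u,v,.02) for u,v in c800]);print(P.round(3), np.linalg.norm(P-np.roll(P,1,0),axis=1))
for yaw in np.radians([-5,-12,-20]):
    a=axis(yaw)
    f=lambda g:np.r_[[hullc(proj(p,cyl(g,a,.03,-.027,.011)))-o for p,o in zip(ps,obs)]].ravel()
    s=least_squares(f,[.55,.03,.17]);print('lid_grip',s.x.round(4),'res',s.fun.round(2))
    g=s.x;M=g-a*.011-a*0; print('axis at z=0.02',(g-a*(g[2]-.02)/a[2]).round(3))
for n,h,c in(('dish',.0135,None),('soy',.182,None),('spice_dark',.105,None),('carton',.182,None),('tin',.11,None)):
    L=robot.regions_of(top,n)
    if L:
        ys,xs=np.nonzero(L[0]['mask']);print(n,L[0]['conf'],onz(top,xs.mean(),ys.mean(),h*(.95 if n!='dish' else 1)).round(3))
a=axis(np.radians(-12))
im=np.hstack([cv2.resize(ps[0]['frame'][180:270,230:330],(400,360),interpolation=2),cv2.resize(top['frame'][165:255,225:325],(400,360),interpolation=2)])
cv2.imwrite('pics/crop.png',im[:,:,::-1])
E
```

```text
(np.float64(288.9336870026525), np.float64(199.18302387267906))
(np.float64(265.1900237529691), np.float64(217.53919239904988))
[[ 0.631  0.052  0.02 ]
 [ 0.594 -0.059  0.02 ]
 [ 0.464 -0.026  0.02 ]
 [ 0.494  0.082  0.02 ]] [0.13997262 0.11784786 0.13335354 0.11197905]
lid_grip [0.5071 0.0295 0.1785] res [ 0.04  0.02 -0.02 -0.03]
axis at z=0.02 [0.581 0.023 0.02 ]
lid_grip [0.5071 0.0298 0.1784] res [ 0.05  0.02 -0.02 -0.04]
axis at z=0.02 [0.579 0.014 0.02 ]
lid_grip [0.5072 0.0303 0.1783] res [ 0.07  0.03 -0.03 -0.05]
axis at z=0.02 [0.577 0.005 0.02 ]
dish 0.63 [ 0.441 -0.308  0.014]
soy 0.71 [0.584 0.114 0.173]
spice_dark 0.65 [ 0.526 -0.106  0.1  ]
carton 0.65 [0.44  0.275 0.173]
tin 0.72 [0.447 0.29  0.105]
```

View pics/crop.png

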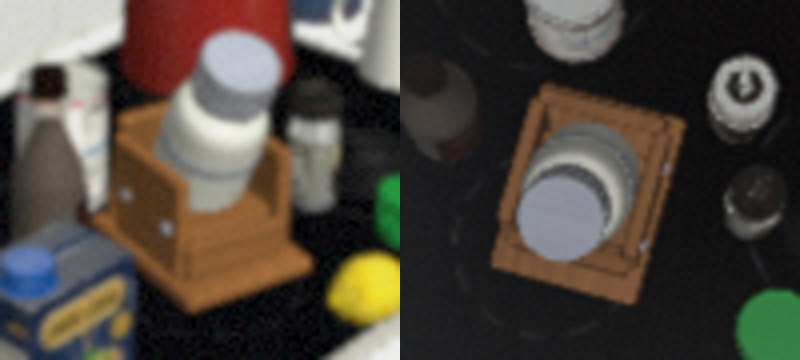

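Crop: the left panel shows the steel-grey lid on the leaning white jar, lid centred at about (235,75), clearly not the green one. In the right panel the foot corners are (548,85), (685,122), (635,302) and (493,265), so yaw is about -15°. Next I compute the move to 0.12 m above the lid along its axis.

```bash
cat >> h.py <<'E'
def toolR(a,psi=0,fwd=(1,0,0)):
    z=-a; y=np.array(fwd,float); y-=y@z*z; y/=np.linalg.norm(y); x=np.cross(y,z)
    return R.from_matrix(np.c_[x,y,z])*R.from_euler('z',psi)
def rel(Rt,grasp):   # grasp = wanted position of the grasp point (5 mm behind TCP)
    s=robot.read_state(); Rs=R.from_rotvec(s['orientation']); tcp=np.asarray(grasp)+Rt.as_matrix()[:,2]*.005
    d=Rs.inv().apply(tcp-s['tool_pos']); r=(Rs.inv()*Rt).as_rotvec()/np.pi
    print('row',d.round(4).tolist(),r.round(4).tolist()); return d,r
E
python3 - <<'E'
from h import *
yaw=np.radians(-15);a=axis(yaw);g=np.array([.507,.030,.178])
rel(toolR(a,0,(np.cos(yaw),np.sin(yaw),0)),g+a*.12)
E
```

```text
row [0.4378, -0.4522, -0.0496] [-0.1295, 0.0619, -0.279]
```

```bash
python3 -m handwheel '[[-1,0.438,-0.452,-0.05,-0.1295,0.062,-0.279],[-1,0.438,-0.452,-0.05,-0.1295,0.062,-0.279],[-1,0.438,-0.452,-0.05,-0.1295,0.062,-0.279],[-1,0.438,-0.452,-0.05,-0.1295,0.062,-0.279],[-1,0.438,-0.452,-0.05,-0.1295,0.062,-0.279],[-1,0.438,-0.452,-0.05,-0.1295,0.062,-0.279],[-1,0.438,-0.452,-0.05,-0.1295,0.062,-0.279],[-1,0.438,-0.452,-0.05,-0.1295,0.062,-0.279],[-1,0.438,-0.452,-0.05,-0.1295,0.062,-0.279],[-1,0.438,-0.452,-0.05,-0.1295,0.062,-0.279],[-1,0.438,-0.452,-0.05,-0.1295,0.062,-0.279],[-1,0.438,-0.452,-0.05,-0.1295,0.062,-0.279],[-1,0.438,-0.452,-0.05,-0.1295,0.062,-0.279],[-1,0.438,-0.452,-0.05,-0.1295,0.062,-0.279],[-1,0.438,-0.452,-0.05,-0.1295,0.062,-0.279]]' 35
python3 - <<'E'
from h import *
s=robot.read_state();print(np.round(s['q'],3),s['t'],s['force'],s['wrist_torque'])
p=cam('wrist');print(p['T_tool_cam'],{k:p[k] for k in('fx','fy','cx','cy')})
for r in robot.regions_of(p,'lid'):
    ys,xs=np.nonzero(r['mask']);print(r['conf'],r['rect'],xs.mean(),ys.mean(),len(xs))
cv2.imwrite('pics/w1.png',p['frame'][:,:,::-1])
E
```

```text
t: 3.42
tool_pos: [0.4603, 0.0412, 0.2828]
orientation: [2.2, 1.684, 0.374]
force: [0.2, 0.1, -0.1]
opening: 0.0928
gripper_force: 0.0
[ 0.095 -0.703  2.14  -0.155  1.295  0.371] 3.425 [ 0.16401566  0.05604625 -0.12503814] [ 0.0508113   0.13542014 -0.04382931]
[[-2.85825616e-04 -9.63106066e-01 -2.69121951e-01  7.43618854e-02]
 [ 9.99999799e-01 -1.23206722e-04 -6.21147463e-04  1.89621605e-03]
 [ 5.65073256e-04 -2.69122075e-01  9.63105908e-01 -1.51822806e-01]
 [ 0.00000000e+00  0.00000000e+00  0.00000000e+00  1.00000000e+00]] {'fx': 325.19226210127806, 'fy': 325.19226210127806, 'cx': 277.72639624366576, 'cy': 210.00638251048832}
0.73 [206.7, 335.6, 285.0, 385.7] 246.87101727447217 359.4717850287908 2605
0.7 [243.4, 169.5, 315.8, 245.3] 277.6305717619603 207.4536756126021 4285
0.55 [192.5, 272.0, 238.4, 302.3] 214.9035856573705 289.36733067729085 1255
```

View pics/w1.png

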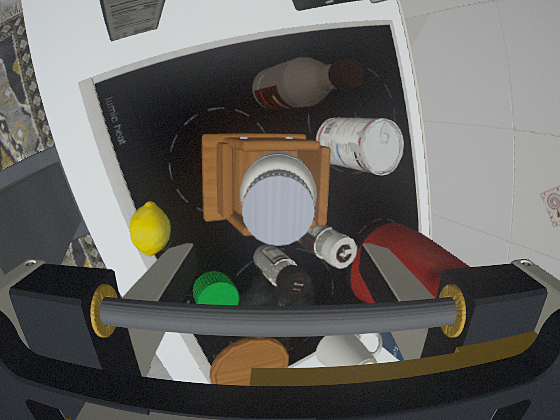

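Wrist view: the steel lid is centred at (278,207), the green look-alike is at (215,290), and the stand edges are square to the image, so the -15° yaw holds. Now I fuse this with the earlier measurements.

```bash
cat >> h.py <<'E'
def wproj(p,s,X):
    X=(np.atleast_2d(X)-s['tool_pos'])@R.from_rotvec(s['orientation']).as_matrix()
    T=np.array(p['T_tool_cam']);c=(X-T[:3,3])@T[:3,:3]
    th=np.arctan2(np.hypot(c[:,0],c[:,1]),c[:,2]);ph=np.arctan2(c[:,1],c[:,0])
    return np.c_[p['cx']+p['fx']*th*np.cos(ph),p['cy']+p['fy']*th*np.sin(ph)]
E
python3 - <<'E'
from h import *
from scipy.optimize import least_squares
s=robot.read_state();p=cam('wrist')
L=robot.regions_of(p,'lid');r=min(L,key=lambda r:abs(np.nonzero(r['mask'])[1].mean()-278)+abs(np.nonzero(r['mask'])[0].mean()-207))
m=r['mask'].astype(np.uint8);ys,xs=np.nonzero(m);o=np.array([xs.mean(),ys.mean()]);print('obs',o,m.sum())
a=axis(np.radians(-15));ps=[cam('scene'),cam('top')]
ob=[(288.93,199.18),(265.19,217.54)]
f=lambda g:np.r_[hullc(wproj(p,s,cyl(g,a,.03,-.027,.011)))-o,*[hullc(proj(q,cyl(g,a,.03,-.027,.011)))-c for q,c in zip(ps,ob)]]
g=least_squares(f,[.507,.03,.178]).x;print('all',g.round(4),f(g).round(2))
h=cv2.convexHull(wproj(p,s,cyl(g,a,.03,-.027,.011)).astype(np.float32));print('area model',cv2.contourArea(h), 'rect',cv2.boundingRect(h),r['rect'])
np.save('g.npy',g)
w=least_squares(lambda d:f(g+d[0]*np.cross(a,[0,0,1])/np.sin(np.radians(25))+d[1]*np.cross(a,np.cross(a,[0,0,1]))/np.sin(np.radians(25)))[:2],[0,0]).x;print('wrist-only lateral shift',w)
yaw=np.radians(-15)
for psi in(0,48):
    print(psi);rel(toolR(a,np.radians(psi),(np.cos(yaw),np.sin(yaw),0)),g)
E
```

```text
obs [278.11804767 207.63677639] 4405
all [0.5093 0.0299 0.1792] [-0.4   0.27 -0.44 -0.43  0.01 -0.84]
area model 4381.189663771889 rect (241, 168, 74, 78) [241.2, 170.3, 315.4, 247.5]
wrist-only lateral shift [ 0.00024499 -0.00034202]
0
row [0.0007, 0.0019, 0.1201] [0.0001, -0.0001, -0.0002]
48
row [0.0007, 0.0019, 0.1201] [0.0, -0.0001, 0.2665]
```

```bash
python3 -m handwheel '[[-1,0.001,0.002,0.02,0,0,0.2665],[-1,0.001,0.002,0.02,0,0,0.2665],[-1,0.001,0.002,0.02,0,0,0.2665],[-1,0.001,0.002,0.02,0,0,0.2665],[-1,0.001,0.002,0.03,0,0,0.2665],[-1,0.001,0.002,0.06,0,0,0.2665],[-1,0.001,0.002,0.08,0,0,0.2665],[-1,0.001,0.002,0.1,0,0,0.2665],[-1,0.001,0.002,0.11,0,0,0.2665],[-1,0.001,0.002,0.12,0,0,0.2665],[-1,0.001,0.002,0.12,0,0,0.2665],[-1,0.001,0.002,0.12,0,0,0.2665]]' 35 && python3 -m handwheel '[[1,0,0,0,0,0,0],[1,0,0,0,0,0,0],[1,0,0,0,0,0,0],[1,0,0,0,0,0,0],[1,0,0,0,0,0,0],[1,0,0,0,0,0,0]]' 35
python3 - <<'E'
from h import *
s=robot.read_state();print(np.round(s['q'],3),np.round(s['force'],2),np.round(s['wrist_torque'],3))
E
```

```text
t: 5.22
tool_pos: [0.5117, 0.0299, 0.1754]
orientation: [2.801, 0.673, 0.563]
force: [-0.1, 0.8, 0.1]
opening: 0.0931
gripper_force: 0.0
t: 5.98
tool_pos: [0.5114, 0.03, 0.1748]
orientation: [2.801, 0.673, 0.562]
force: [-1.8, 1.4, 2.2]
opening: 0.0593
gripper_force: 35.0
[ 0.05  -0.488  2.202 -0.153  1.015  1.203] [-1.84  1.44  2.18] [0.3   0.352 0.102]
```

```bash
python3 -m handwheel '[[1,0,0,-0.0001,0,0,-0.05],[1,0,0,-0.0003,0,0,-0.1],[1,0,0,-0.0004,0,0,-0.15],[1,0,0,-0.0005,0,0,-0.2],[1,0,0,-0.0006,0,0,-0.25],[1,0,0,-0.0008,0,0,-0.3],[1,0,0,-0.0009,0,0,-0.35],[1,0,0,-0.001,0,0,-0.4],[1,0,0,-0.0011,0,0,-0.45],[1,0,0,-0.0013,0,0,-0.5],[1,0,0,-0.0014,0,0,-0.54],[1,0,0,-0.0014,0,0,-0.54],[1,0,0,-0.0014,0,0,-0.54]]' 35
python3 - <<'E'
from h import *
s=robot.read_state();print(np.round(s['q'],3),np.round(s['force'],2),np.round(s['wrist_torque'],3), 'axial', axis(np.radians(-15))@s['wrist_torque'])
p=cam('wrist');cv2.imwrite('pics/w2.png',p['frame'][:,:,::-1])
E
```

```text
t: 7.6
tool_pos: [0.5094, 0.0311, 0.175]
orientation: [1.271, 2.402, 0.135]
force: [-12.0, 7.8, 7.2]
opening: 0.0592
gripper_force: 35.0
[ 0.052 -0.491  2.202 -0.151  1.021 -0.493] [-12.03   7.76   7.22] [1.074 1.719 0.104] axial -0.1557499677731506
```

View pics/w2.png

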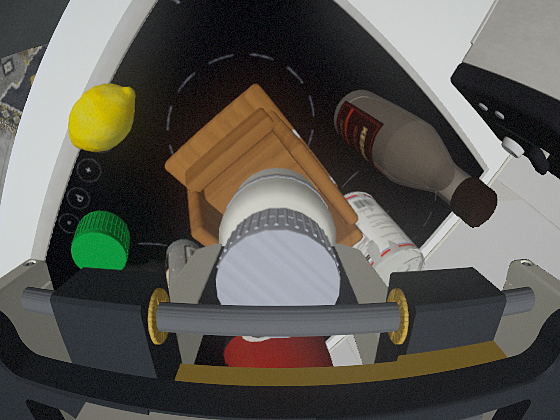

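The lid has twisted about 97° with grip held. The lateral force of 12 N shows the axis is off by about 2 mm, so I'll release and work out the correction.

```bash
python3 -m handwheel '[[-0.75,0,0,0,0,0,0],[-0.75,0,0,0,0,0,0],[-0.75,0,0,0,0,0,0],[-0.75,0,0,0,0,0,0]]' 35
python3 - <<'E'
from h import *
s=robot.read_state();print(np.round(s['q'],3),np.round(s['force'],2))
Rm=R.from_rotvec(s['orientation']);d=np.array([.5094,.0311,.175])-s['tool_pos'];print('world',d,'tool',Rm.inv().apply(d).round(4))
E
```

```text
t: 8.15
tool_pos: [0.5109, 0.0299, 0.176]
orientation: [1.269, 2.398, 0.135]
force: [0.0, -0.2, -0.2]
opening: 0.0809
gripper_force: 0.0
[ 0.05  -0.491  2.201 -0.153  1.018 -0.494] [ 0.03 -0.18 -0.2 ]
world [-0.0015002   0.00120503 -0.00101243] tool [ 0.002  -0.0007  0.0002]
```

```bash
python3 -m handwheel '[[-0.75,0.0025,-0.001,0,0,0,0.055],[-0.75,0.0025,-0.001,0,0,0,0.11],[-0.75,0.0025,-0.001,0,0,0,0.165],[-0.75,0.0025,-0.001,0,0,0,0.22],[-0.75,0.0025,-0.001,0,0,0,0.275],[-0.75,0.0025,-0.001,0,0,0,0.33],[-0.75,0.0025,-0.001,0,0,0,0.385],[-0.75,0.0025,-0.001,0,0,0,0.44],[-0.75,0.0025,-0.001,0,0,0,0.495],[-0.75,0.0025,-0.001,0,0,0,0.54],[-0.75,0.0025,-0.001,0,0,0,0.54],[1,0.0025,-0.001,0,0,0,0.54],[1,0.0025,-0.001,0,0,0,0.54],[1,0.0025,-0.001,0,0,0,0.54],[1,0.0025,-0.001,0,0,0,0.54]]' 35
python3 -m handwheel '[[1,0,0,-0.0001,0,0,-0.05],[1,0,0,-0.0003,0,0,-0.1],[1,0,0,-0.0004,0,0,-0.15],[1,0,0,-0.0005,0,0,-0.2],[1,0,0,-0.0006,0,0,-0.25],[1,0,0,-0.0008,0,0,-0.3],[1,0,0,-0.0009,0,0,-0.35],[1,0,0,-0.001,0,0,-0.4],[1,0,0,-0.0011,0,0,-0.45],[1,0,0,-0.0013,0,0,-0.5],[1,0,0,-0.0014,0,0,-0.54],[1,0,0,-0.0014,0,0,-0.54],[1,0,0,-0.0014,0,0,-0.54]]' 35
python3 -m handwheel '[[-0.75,0,0,0,0,0,0],[-0.75,0,0,0,0,0,0],[-0.75,0,0,0,0,0,0],[-0.75,0,0,0,0,0,0]]' 35
```

```text
t: 10.02
tool_pos: [0.5089, 0.0314, 0.1749]
orientation: [2.801, 0.674, 0.561]
force: [-0.2, -0.6, -0.6]
opening: 0.0598
gripper_force: 35.0
t: 11.65
tool_pos: [0.5081, 0.0305, 0.1763]
orientation: [1.269, 2.398, 0.132]
force: [-2.5, -5.7, 2.1]
opening: 0.0594
gripper_force: 35.0
t: 12.15
tool_pos: [0.5083, 0.0317, 0.1762]
orientation: [1.269, 2.398, 0.135]
force: [-0.1, -0.1, 0.8]
opening: 0.0816
gripper_force: 0.0
```

```bash
python3 -m handwheel '[[-0.75,0,0,0,0,0,0.055],[-0.75,0,0,0,0,0,0.11],[-0.75,0,0,0,0,0,0.165],[-0.75,0,0,0,0,0,0.22],[-0.75,0,0,0,0,0,0.275],[-0.75,0,0,0,0,0,0.33],[-0.75,0,0,0,0,0,0.385],[-0.75,0,0,0,0,0,0.44],[-0.75,0,0,0,0,0,0.495],[-0.75,0,0,0,0,0,0.54],[-0.75,0,0,0,0,0,0.555],[-0.75,0,0,0,0,0,0.555],[1,0,0,0,0,0,0.555],[1,0,0,0,0,0,0.555],[1,0,0,0,0,0,0.555],[1,0,0,0,0,0,0.555]]' 35
python3 -m handwheel '[[1,0,0,-0.0001,0,0,-0.05],[1,0,0,-0.0003,0,0,-0.1],[1,0,0,-0.0004,0,0,-0.15],[1,0,0,-0.0005,0,0,-0.2],[1,0,0,-0.0006,0,0,-0.25],[1,0,0,-0.0008,0,0,-0.3],[1,0,0,-0.0009,0,0,-0.35],[1,0,0,-0.001,0,0,-0.4],[1,0,0,-0.0011,0,0,-0.45],[1,0,0,-0.0013,0,0,-0.5],[1,0,0,-0.0014,0,0,-0.54],[1,0,0,-0.0014,0,0,-0.555],[1,0,0,-0.0014,0,0,-0.555]]' 35
python3 -m handwheel '[[1,0,0,-0.001,0,0,0],[1,0,0,-0.002,0,0,0],[1,0,0,-0.003,0,0,0]]' 35
```

```text
t: 14.15
tool_pos: [0.5083, 0.0314, 0.1763]
orientation: [2.823, 0.608, 0.57]
force: [-0.4, -1.8, 0.5]
opening: 0.0595
gripper_force: 35.0
t: 15.78
tool_pos: [0.508, 0.0309, 0.1779]
orientation: [1.268, 2.397, 0.133]
force: [0.7, -4.8, 1.0]
opening: 0.0598
gripper_force: 35.0
t: 16.15
tool_pos: [0.5066, 0.0323, 0.1803]
orientation: [1.269, 2.398, 0.135]
force: [4.1, -1.4, -1.8]
opening: 0.0593
gripper_force: 35.0
```

It lifts freely; continue along the axis.

```bash
python3 -m handwheel '[[1,0,0,-0.006,0,0,0],[1,0,0,-0.012,0,0,0],[1,0,0,-0.018,0,0,0],[1,0,0,-0.025,0,0,0],[1,0,0,-0.04,0,0,0],[1,0,0,-0.06,0,0,0],[1,0,0,-0.08,0,0,0],[1,0,0,-0.08,0,0,0],[1,0,0,-0.08,0,0,0]]' 35
python3 - <<'E'
from h import *
s=robot.read_state();print(np.round(s['q'],3),s['force'])
t=cam('top');D=robot.regions_of(t,'dish');w=cam('wrist');cv2.imwrite('pics/w3.png',w['frame'][:,:,::-1])
for d in D[:2]:
    ys,xs=np.nonzero(d['mask']);print(d['conf'],d['rect'],xs.mean(),ys.mean())
    (c,r)=cv2.minEnclosingCircle(np.c_[xs,ys].astype(np.float32));print(onz(t,*c,.0135),onz(t,*c,.008),r)
sc=cam('scene')
for d in robot.regions_of(sc,'dish')[:1]:
    ys,xs=np.nonzero(d['mask']);print(d['conf'],d['rect'],onz(sc,xs.mean(),ys.mean(),.01))
    X=np.array([.441,-.308,.0]);print(cv2.boundingRect(proj(sc,cyl(X,np.array([0,0,1.]),.075,0,.0135)).astype(np.float32)), cv2.boundingRect(proj(t,cyl(X,np.array([0,0,1.]),.075,0,.0135)).astype(np.float32)))
E
```

```text
t: 17.27
tool_pos: [0.4737, 0.0409, 0.2524]
orientation: [1.269, 2.398, 0.135]
force: [0.0, 0.8, -1.6]
opening: 0.0596
gripper_force: 35.0
[ 0.089 -0.655  2.167 -0.155  1.221 -0.485] [ 0.01843028  0.81244679 -1.59217082]
0.88 [356.4, 219.4, 401.6, 272.2] 378.8543328017012 246.00159489633174
[ 0.44118963 -0.30928496  0.0135    ] [ 0.44173043 -0.31042179  0.008     ] 25.060028076171875
0.78 [345.5, 204.8, 385.4, 231.3] [ 0.43581625 -0.29710979  0.01      ]
(341, 204, 44, 24) (353, 221, 51, 51)
```

View pics/w3.png

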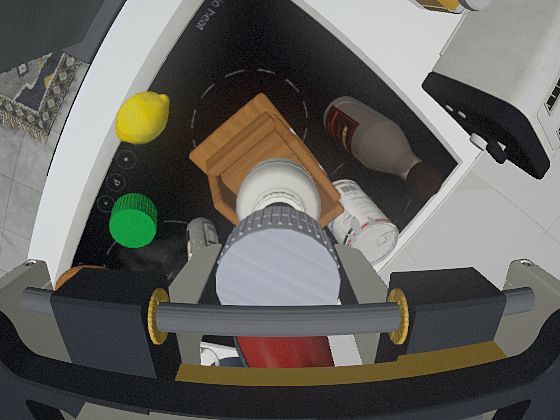

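The lid is clear of the neck (seen at (275,185)) and held. Next I hover over the dish with the tool down.

Run:
```python
from h import *
az=np.radians(-35);rel(toolR(np.array([0,0,1.]),0,(np.cos(az),np.sin(az),0)),[.441,-.309,.25])
```

```text
row [-0.2645, -0.2291, 0.0311] [0.1424, 0.0372, 0.3782]
```

```bash
python3 -m handwheel '[[1,-0.03,-0.026,0.003,0.015,0.004,0.04],[1,-0.06,-0.052,0.007,0.03,0.008,0.08],[1,-0.09,-0.078,0.01,0.045,0.012,0.12],[1,-0.12,-0.104,0.014,0.06,0.016,0.16],[1,-0.15,-0.13,0.018,0.075,0.02,0.2],[1,-0.18,-0.156,0.021,0.09,0.024,0.245],[1,-0.21,-0.182,0.025,0.105,0.028,0.29],[1,-0.24,-0.208,0.028,0.125,0.033,0.335],[1,-0.26,-0.225,0.031,0.142,0.037,0.378],[1,-0.2645,-0.229,0.031,0.1424,0.0372,0.378],[1,-0.2645,-0.229,0.031,0.1424,0.0372,0.378],[1,-0.2645,-0.229,0.031,0.1424,0.0372,0.378]]' 35
python3 - <<'E'
from h import *
from scipy.optimize import least_squares
s=robot.read_state();p=cam('wrist');print(np.round(s['q'],3),R.from_rotvec(s['orientation']).as_matrix()[:,2])
cv2.imwrite('pics/w4.png',p['frame'][:,:,::-1])
up=np.array([0,0,1.])
for d in robot.regions_of(p,'dish')[:2]:
    ys,xs=np.nonzero(d['mask']);print(d['conf'],d['rect'],xs.mean(),ys.mean())
h=wproj(p,s,cyl(np.array([.441,-.309,0]),up,.075,0,.0135));print('model rect',h.min(0),h.max(0))
h=wproj(p,s,cyl(s['tool_pos'],up,.03,-.022,.016));print('lid rect',h.min(0),h.max(0))
az=np.radians(-35);rel(toolR(up,0,(np.cos(az),np.sin(az),0)),[.441,-.309,.008+.027])
E
```

```text
t: 19.02
tool_pos: [0.4414, -0.3079, 0.246]
orientation: [2.784, 1.454, 0.003]
force: [0.1, -0.5, -0.4]
opening: 0.0597
gripper_force: 35.0
[-7.050e-01 -4.400e-02  1.643e+00  1.000e-03  1.541e+00 -9.700e-02] [ 1.91892687e-03 -8.03759044e-05 -9.99998156e-01]
0.86 [219.5, 122.5, 336.8, 228.1] 279.1202450032237 171.73511712873415
model rect [214.8852293  122.50948411] [337.81493259 243.10677323]
lid rect [211.58042942 203.4232059 ] [336.53533898 334.39210001]
row [-0.0014, -0.0003, 0.2163] [0.0007, -0.0003, 0.0008]
```

View pics/w4.png

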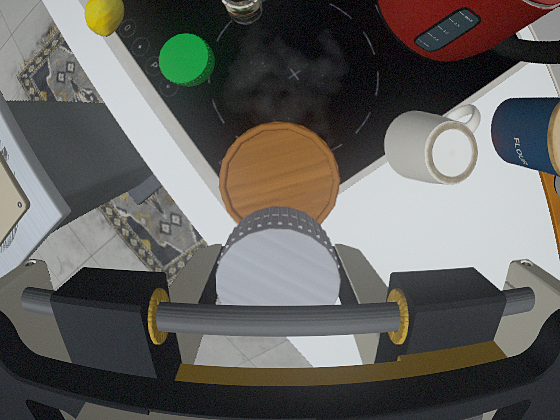

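The dish matches the model (rect 219–337, top 122). Descend to about 16 mm above, then step down.

```bash
python3 -m handwheel '[[1,-0.001,0,0.03,0,0,0],[1,-0.001,0,0.06,0,0,0],[1,-0.001,0,0.09,0,0,0],[1,-0.001,0,0.12,0,0,0],[1,-0.001,0,0.15,0,0,0],[1,-0.001,0,0.175,0,0,0],[1,-0.001,0,0.19,0,0,0],[1,-0.001,0,0.2,0,0,0],[1,-0.001,0,0.204,0,0,0],[1,-0.001,0,0.206,0,0,0],[1,-0.001,0,0.206,0,0,0],[1,-0.001,0,0.206,0,0,0]]' 35
python3 -m handwheel '[[1,0,0,0.002,0,0,0],[1,0,0,0.004,0,0,0],[1,0,0,0.005,0,0,0],[1,0,0,0.005,0,0,0]]'
python3 -m handwheel '[[1,0,0,0.001,0,0,0],[1,0,0,0.002,0,0,0],[1,0,0,0.002,0,0,0]]'
```

```text
t: 20.62
tool_pos: [0.4413, -0.3099, 0.0405]
orientation: [2.785, 1.451, 0.003]
force: [0.5, -0.0, -0.3]
opening: 0.0598
gripper_force: 35.0
t: 21.12
tool_pos: [0.4409, -0.3095, 0.0347]
orientation: [2.786, 1.451, 0.002]
force: [-0.6, 0.3, -0.8]
opening: 0.0596
gripper_force: 35.0
t: 21.5
tool_pos: [0.4409, -0.3096, 0.0328]
orientation: [2.786, 1.451, 0.002]
force: [-0.3, 0.3, -1.5]
opening: 0.0591
gripper_force: 35.0
```

```bash
python3 -m handwheel '[[1,0,0,0.001,0,0,0],[1,0,0,0.001,0,0,0]]'
python3 -m handwheel '[[1,0,0,0.001,0,0,0],[1,0,0,0.001,0,0,0]]'
python3 -m handwheel '[[1,0,0,0.001,0,0,0],[1,0,0,0.001,0,0,0]]'
```

```text
t: 21.75
tool_pos: [0.441, -0.3096, 0.0318]
orientation: [2.786, 1.451, 0.002]
force: [0.2, 0.8, -1.0]
opening: 0.0597
gripper_force: 35.0
t: 22.0
tool_pos: [0.441, -0.3096, 0.0308]
orientation: [2.786, 1.451, 0.002]
force: [0.6, -0.1, -0.5]
opening: 0.0597
gripper_force: 35.0
t: 22.25
tool_pos: [0.441, -0.3096, 0.0298]
orientation: [2.786, 1.451, 0.002]
force: [1.3, -0.3, -1.1]
opening: 0.0598
gripper_force: 35.0
```

```bash
python3 -m handwheel '[[1,0,0,0.001,0,0,0],[1,0,0,0.001,0,0,0]]'
python3 -m handwheel '[[1,0,0,0.001,0,0,0],[1,0,0,0.001,0,0,0]]'
```

```text
t: 22.5
tool_pos: [0.441, -0.3096, 0.0288]
orientation: [2.786, 1.451, 0.002]
force: [-0.7, 0.2, -2.3]
opening: 0.0595
gripper_force: 35.0
t: 22.75
tool_pos: [0.4411, -0.3097, 0.0281]
orientation: [2.785, 1.451, 0.002]
force: [-0.2, 0.5, 0.2]
opening: 0.0598
gripper_force: 35.0
```

```bash
python3 -m handwheel '[[1,0,0,0.0007,0,0,0],[1,0,0,0.0007,0,0,0]]'
```

```text
t: 23.0
tool_pos: [0.4412, -0.3097, 0.0279]
orientation: [2.786, 1.451, 0.002]
force: [-2.8, 1.7, 6.3]
opening: 0.0593
gripper_force: 35.0
```

Contact; release and retreat.

```bash
python3 -m handwheel '[[0.2,0,0,0,0,0,0],[-0.7,0,0,0,0,0,0],[-0.7,0,0,0,0,0,0],[-0.7,0,0,0,0,0,0],[-0.7,0,0,0,0,0,0],[-0.7,0,0,0,0,0,0]]' 10 && python3 -m handwheel '[[-0.7,0,0,-0.01,0,0,0],[-0.7,0,0,-0.02,0,0,0],[-0.7,0,0,-0.04,0,0,0],[-0.7,0,0,-0.07,0,0,0],[-0.7,0,0,-0.12,0,0,0],[-0.7,0,0,-0.18,0,0,0],[-0.7,0,0,-0.2,0,0,0],[-0.7,0,0,-0.2,0,0,0],[-0.7,0,0,-0.2,0,0,0]]'
python3 - <<'E'
from h import *
s=robot.read_state();p=cam('wrist');t=cam('scene');up=np.array([0,0,1.])
h=wproj(p,s,cyl(np.array([.441,-.309,.008]),up,.03,0,.038));print('expected lid',h.min(0),h.max(0))
for d in robot.regions_of(p,'lid')[:3]: print(d['conf'],d['rect'])
cv2.imwrite('pics/end.png',np.vstack([p['frame'][:300],t['frame'][130:330]])[:,:,::-1])
E
```

```text
t: 23.75
tool_pos: [0.441, -0.3096, 0.0272]
orientation: [2.786, 1.451, 0.002]
force: [-0.1, 0.4, 0.3]
opening: 0.0791
gripper_force: 0.0
t: 24.88
tool_pos: [0.44, -0.309, 0.2251]
orientation: [-2.784, -1.45, -0.0]
force: [-0.3, 0.1, -0.6]
opening: 0.0793
gripper_force: 0.0
expected lid [248.69972116 160.43898021] [305.94347321 220.66630435]
0.86 [250.4, 162.0, 308.6, 223.0]
0.77 [152.1, 27.9, 214.5, 83.4]
```

View pics/end.png

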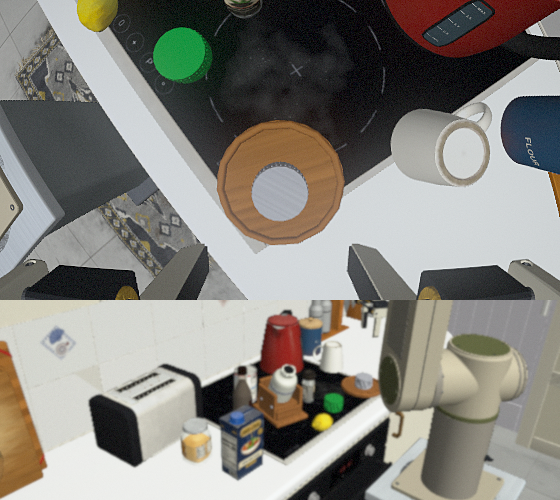

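The final view shows the lid upright at (280,192), central in the dish, whose rim spans 218–344 × 120–245. Other things look undisturbed, so I'm handing in.

```bash
python3 -c "
from plant import robot
print(robot.close_job())"
```

```text
the job is handed in; nothing more can be done
None
```

The steel lid was unscrewed in three twists, lifted off along the jar's axis and set upright in the middle of the dish, then released; the job was handed in at about 25 s and the verdict was not shown.

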